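Start the last captive screw of a shielded test box and keep hold of it

TASK

The lid of the aluminium test box is held by four knurled spring-loaded captive screws; three have been started one turn and one still stands up on its spring. Press that one down until it meets its thread, keep pressing and turn it backward (anticlockwise) until you feel it drop into the thread, then turn it forward (clockwise) one full turn from there so that it stands as low as the other three. Finish holding its knob between the fingers, without letting go, and leave the tin on the lid and the things round the box where they are.

Things in the scene. Friction and masses are not known exactly. Their poses are not given: they have to be found in the camera images.
- knob_center (a point): centre (half-way up, on the axis) of the knob that still stands up: an upright knurled steel cylinder 32 mm across, 24 mm high, with a driver slot across its top. The point moves with it, z up. At the start it is 35 mm above the lid's top, one turn in about 18 mm. Grip it round its sides from above, at any yaw; it turns easily (about 0.1 N m)
- loose_screw: the fixed steel sleeve of that screw, 22 mm across, rising from the lid into the knob; washer 29 mm across, 2.5 mm high at its foot. Origin on the screw's axis at the lid's top. A spring lifts the knob: 2 N at rest, 3.5 N where the thread begins, 7 N one turn in. Press with 5 to 15 N more. Let go before the thread catches, it springs up; a quarter turn or more in, it stays
- screw_depth (a joint): how far the screw is down, m. 0: up on its spring. 0.0050 to 0.0068: its end stands on the start of the thread, the stop felt when pressing (turning backward lifts it towards 0.0050). Pressed, it drops to about 0.011. One turn further (right-hand, 6 mm a turn, 0.6 mm end play) it reads 0.0160 to 0.0170. 0.0225: bottom
- screw_turn (a joint): how far the screw has been turned, rad: 0 at the start, positive forward (clockwise from above, screwing in), negative backward. The drop comes somewhere between 0.5 and 2.0 rad backward, different each time
- test_box: fixed aluminium box, 126 x 172 mm (x, y), 74 mm high to the lid's flat top; origin under its centre, z up. Screws near its corners, at x +-44, y +-66 mm; which one is still up differs. The other three look the same but stand one turn in (knob 6 to 30 mm above the lid). Three coaxial sockets stick out 13 mm from its +y end
- tin: the low round tin (41 mm across, 19 mm high) in the middle of the lid; a bystander, origin under its centre
- board: the bare green circuit board (52x48x9 mm); a bystander, origin under its centre
- terminals: the strip of white screw terminals (20x48x13 mm); a bystander, origin under its centre
- driver: the small orange-handled screwdriver (130 mm long); a bystander, origin under its centre
- meter: the pocket multimeter (132x68x40 mm); a bystander, origin under its centre
- spool: the reel of solder wire (82 mm across, 75 mm high); a bystander, origin under its centre
Things that resemble listed ones, but are neither listed nor needed, are in the scene too. Of the things that look like the test_box, the larger one is meant.

How it is judged:
On the way, in this order (a step that is already met when the one before it is completed fails the run):
1. the screw is pressed down on its spring until it stands on the start of the thread (value of joint screw_depth above 0.0046 m), for 0.1 s.
2. turned backward, it drops into the thread (value of joint screw_depth above 0.0095 m and value of joint screw_turn below -0.2 rad), for 0.1 s.
At the end, for the whole second after the job is handed in: the screw is down 15.0 to 18.2 mm, which is the drop and then about one turn forward (three quarters to one and a quarter), and the fingers press on its knob with more than 2 N through the last second (value of joint screw_depth between 0.015 and 0.0182 m and contact force between the fingers and screw_turn above 2 N); the arm keeps its last pose, push and grip.
It fails at once if the tin on the lid or a thing lying round the box is pushed more than 20 mm (distance of any of tin, board, terminals, driver, meter, spool from where it was at the start of the episode above 0.02 m).
It also fails if it takes over 67 s, if anything falls off the work surface, if the arm or the gripper's body presses on something with over 40 N, if the wrist force passes 120 N, or if a joint passes its speed limit or range.

ROBOT

A 6-joint arm with a two-finger parallel gripper is mounted at the origin on a cart in front of the work surface, level with it; the furniture and walls round the work are solid. World frame = base frame: x ahead of the robot, y to its left, z up, the work surface at z = 0. Lengths are in m, angles in rad, forces in N, time in s.
With the tool pointing down it reaches from about 0.4 to 0.925 m from the base axis. Payload 12.5 kg.
Tool frame: the origin (TCP) lies where the fingers leave the gripper's body, on its centre line; the fingertips stand 78 mm ahead of it and the grasp point (between the pads) lies 59 mm ahead of it; x points along the fingers, y is the direction in which the jaws open and shut, and the axes are right-handed (so a half turn about x gives the same grasp; the last joint's range is limited). The gripper opens to 95 mm and grips with 3 to 60 N. Pads are 20 mm wide; open, the fingers measure 119 mm over their backs; the gripper's body (75 mm by 180 mm) begins 59 mm behind the grasp point.
Start: joints at [-1.421, 0.491, 1.559, -0, 1.092, -0.106], TCP at [0.158, -0.605, 0.292] pointing down, gripper open.
Joint ranges: [-3.1, 3.1], [-0.84, 2.19], [0.05, 2.79], [-1.13, 4.28], [0.06, 2.93], [-2.69, 2.69]. Speed limits (rad/s): [2.22, 2.22, 2.79, 3.14, 3.14, 3.14].

INTERFACE

Orientations are given as a unit quaternion [x, y, z, w].
In Python, from station import readout, cams, bot gives the robot as it stands. The module is installed in compiled form; this text tells all that it offers.
- The arm moves only by the tool play_rows, never from a script. Its argument "steps" is a list of rows, each a list of 7 numbers: the closure in counts, from 0 (fully open) to 255 (shut), then the shift along the world's x, y, z in units of 25 mm (1.0 is 25 mm), then the turn, a rotation vector about the world's x, y, z in units of 5 degrees (1.0 is 5 degrees). In form: [[jaw, dx, dy, dz, ax, ay, az], ...]. A call has 1 to 5 rows; each row is the pose to reach, as a shift and turn from the pose commanded when the call began; what a row does not reach only later rows make up. A row lasts 1/12 s, in which the tool goes at most 41.7 mm and 7.16 degrees, less where a joint would pass 70% of its speed; a pose out of reach is approached as far as the arm can. A call with a gripper value outside its range is refused whole. The fingers move at their own pace and stop on an object; "squeeze" is the grip in N (left out, the last holds). Time passes only in rows, so rows that repeat a pose let the fingers close. It gives the time, the measured TCP pose, the force and the opening at its end, in the units of the state.
- readout.get_state(): the state, without advancing time (a new reading comes with each control period).
- cams.get_image(name): name is "scene" or "side" or "wrist"; returns the picture (480x640x3 uint8, blue, green, red); there is no depth.
- cams.camera_info(name): a dict with "fx", "fy", "cx", "cy" (pixels), "R" (3x3) and "t" (3): a world point X has camera coordinates R X + t. Camera axes: x right, y down, z forward; pixel columns grow to the right and rows downward; lengths in m; the calibration is good to about 2 mm. A picture is of the moment at which its call begins: read the wrist's pose just before it. camera_info takes no time and is no camera call; for the wrist camera it gives the pose at the moment of the call.
- bot.sign_off(): hands the job in, once; it reports no verdict.
Trained networks look in the newest picture that a camera, given by its name, has taken for a name from the list of things; names that differ only in an ending like _2 or _b are one class to them, and where a whole thing is asked for, a point or a joint stands for the part that bears it (a point fixed in the world has none). Each returns a list of dicts, best first, with "score" (0 to 1); they miss things now and then, are a little off and sometimes report something else, mostly with a low value. They report only what shows in the picture. A call takes as long as a camera call. They do not tell look-alikes from the thing itself.
- cams.spot_in(name, camera): "location" ([x, y, z] in m, in world coordinates, good to about 4 mm: the middle of the surface that is visible of it).
- cams.silhouettes(name, camera): "mask" (480x640 bool, what is visible of it).
- cams.pinpoint(name, camera): "location" ([x, y, z] in m, in world coordinates, good to about 4 mm: a listed point, or the origin of a listed thing).
The state is a dict: "clock": time; "qpos": joint angles; "dq": joint speeds; "joint_torque": joint torques, N m; "tool_pos": TCP position; "eef_rot": TCP orientation; "ft_force": force on the tool from outside, world axes, zero at the start; "moment": the same for the moment, N m; "gripper_width": finger opening in m.
Only numpy, scipy, OpenCV 4.12 (cv2) and the standard library are available. Lean on these libraries where they do the work, as an engineer would, in place of code of your own. Each camera call takes 0.05 s, during which the arm holds its last target.

## Working session

There is one attempt and no reset: what is moved stays moved. The work goes in short steps, Python scripts to look and compute and a tool call to move; the robot and the scene stay as the last step left them, time stands still between calls to the robot, and variables do not carry over. Pictures are saved under pics/ and viewed, and the job is handed in when it is done.

Besides the shell and the picture viewer there is one more tool, called as name(argument=value, ...) on one line, values as JSON. play_rows: Moves the arm, as the interface text tells. Its arguments: {"type":"object","properties":{"steps":{"type":"array","items":{"type":"array","items":{"type":"number"}}},"squeeze":{"type":"number"}},"required":["steps"]}

```bash
mkdir -p pics; python3 - <<'E'
from station import readout,cams,bot
import cv2
s=readout.get_state();print({k:s[k] for k in ('clock','tool_pos','eef_rot','ft_force','gripper_width')})
for n in('scene','side'):
    cv2.imwrite(f'pics/{n}0.png',cams.get_image(n))
    for nm in('knob_center','loose_screw','test_box','tin'):
        print(n,nm,[(d['score'],d['location']) for d in cams.pinpoint(nm,n)][:5])
E
```

```text
{'clock': 0.0, 'tool_pos': array([ 0.15814772, -0.60448886,  0.29165086]), 'eef_rot': array([-0.70130815, -0.09061605,  0.70134776, -0.08981611]), 'ft_force': array([-0.26334139, -0.97395596, -0.05501614]), 'gripper_width': 0.09516471062792543}
scene knob_center [(0.63, [0.4438, -0.1258, 0.109]), (0.36, [0.4786, -0.0577, 0.0729])]
scene loose_screw [(0.7, [0.4501, -0.1253, 0.0743])]
scene test_box [(0.95, [0.4769, -0.0478, -0.0012]), (0.56, [0.4271, 0.2503, -0.0002])]
scene tin [(0.68, [0.4799, -0.0567, 0.075]), (0.51, [0.3915, -0.0622, 0.0007])]
side knob_center [(0.76, [0.447, -0.1207, 0.1062])]
side loose_screw [(0.57, [0.4447, -0.1241, 0.0739])]
side test_box [(0.95, [0.4809, -0.0531, -0.0024]), (0.65, [0.4677, 0.5397, 0.0064]), (0.63, [0.4248, 0.2507, -0.0015])]
side tin [(0.73, [0.4752, -0.0563, 0.0699])]
```

View pics/scene0.png

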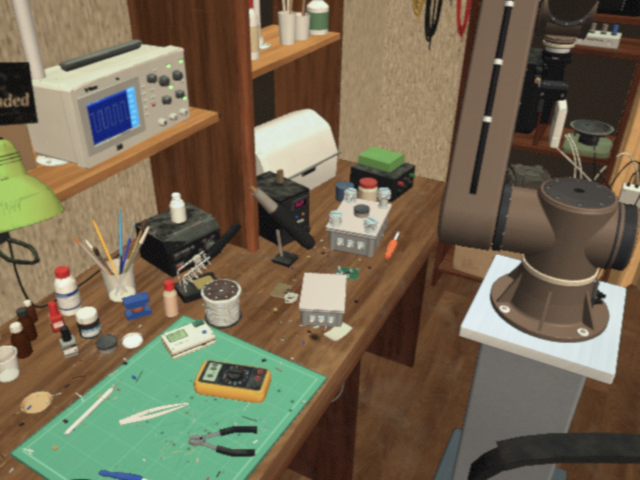

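View pics/side0.png

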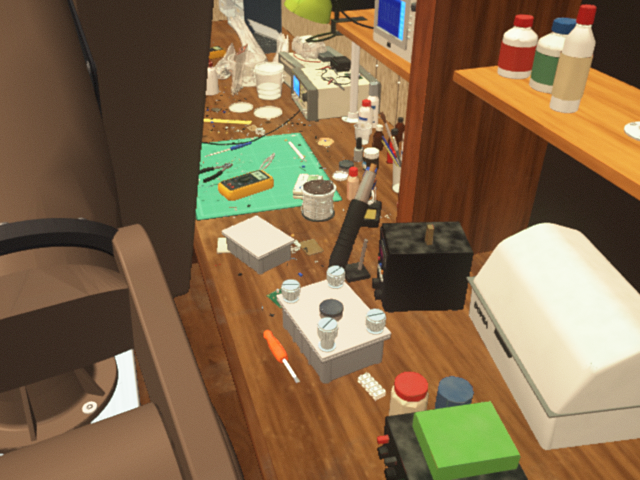

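The larger box shows at (358,225) in the scene view and (333,325) in the side view. The plain grey box at scene (323,298) is the smaller look-alike. Candidates for the raised knob in the side view are (327,332), (375,320), (336,275) and (290,290). The one at (327,332) looks the tallest, so I'll check it in a crop.

```bash
python3 - <<'E'
from station import readout,cams,bot
import cv2,numpy as np
a=cv2.imread('pics/side0.png')[250:400,250:410]; b=cv2.imread('pics/scene0.png')[165:275,310:430]
cv2.imwrite('pics/crop0.png',np.hstack([cv2.resize(a,(426,400),interpolation=3),cv2.resize(b,(370,400),interpolation=3)]))
for n in('scene','side'):
    i=cams.camera_info(n);R=np.array(i['R']);t=np.array(i['t'])
    print(n,'cam at',-R.T@t,i['fx'])
    def px(X):
        p=R@np.array(X)+t;return [round(i['fx']*p[0]/p[2]+i['cx'],1),round(i['fy']*p[1]/p[2]+i['cy'],1)]
    for X in([.446,-.123,.121],[.446,-.123,.097],[.478,-.055,.093]):print(X,px(X))
    for nm in('board','terminals','driver','meter','spool'):
        print(nm,[(d['score'],d['location']) for d in cams.pinpoint(nm,n)][:2])
E
```

```text
scene cam at [-0.0186976   1.15988695  0.79223634] 589.1847514829925
[0.446, -0.123, 0.121] [np.float64(383.8), np.float64(189.0)]
[0.446, -0.123, 0.097] [np.float64(383.1), np.float64(197.3)]
[0.478, -0.055, 0.093] [np.float64(360.9), np.float64(206.8)]
board [(0.69, [0.4428, 0.1015, -0.0002])]
terminals []
driver [(0.45, [0.3889, -0.0626, 0.0008])]
meter [(0.76, [0.4657, 0.5337, 0.0046])]
spool [(0.77, [0.6031, 0.3776, -0.0018])]
side cam at [ 0.2024002  -0.77579899  0.7385019 ] 603.522136264503
[0.446, -0.123, 0.121] [np.float64(328.1), np.float64(321.6)]
[0.446, -0.123, 0.097] [np.float64(327.9), np.float64(333.3)]
[0.478, -0.055, 0.093] [np.float64(332.3), np.float64(304.2)]
board [(0.7, [0.4401, 0.0977, 0.0011])]
terminals [(0.7, [0.5075, -0.171, 0.0032])]
driver [(0.85, [0.3893, -0.0651, -0.001])]
meter [(0.72, [0.4644, 0.5368, 0.005])]
spool [(0.61, [0.5997, 0.3749, -0.0009])]
```

View pics/crop0.png

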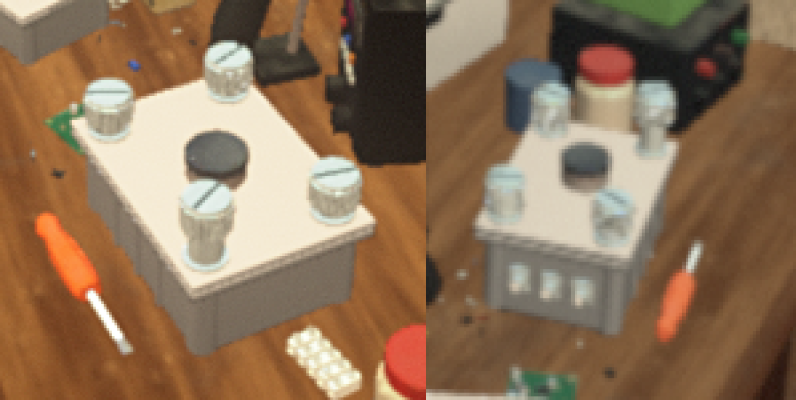

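```bash
cat > h.py <<'E'
import numpy as np
from station import readout,cams,bot
def ray(n,uv,z):
    i=cams.camera_info(n);R=np.array(i['R']);t=np.array(i['t'])
    d=R.T@np.array([(uv[0]-i['cx'])/i['fx'],(uv[1]-i['cy'])/i['fy'],1]);c=-R.T@t
    return (c+d*(z-c[2])/d[2]).round(4)
def px(n,X):
    i=cams.camera_info(n);R=np.array(i['R']);t=np.array(i['t'])
    p=R@np.array(X)+t;return [round(float(i['fx']*p[0]/p[2]+i['cx']),1),round(float(i['fy']*p[1]/p[2]+i['cy']),1)]
E
python3 - <<'E'
from h import *
import cv2
from scipy.spatial.transform import Rotation as Ro
s=readout.get_state();print(s['clock'],Ro.from_quat(s['eef_rot']).as_matrix().round(3))
print('knob top side',ray('side',(327.8,324),.121),'scene',ray('scene',(383.5,190),.121))
for n,u in(('tin',(331,308)),):print(n,ray('side',u,.093))
# jars, green box, black box, iron
for nm,u,z in(('redjar top',(410,388),.08),('bluejar top',(455,392),.07),('greenbox topleft',(413,415),.13),('green topright',(500,405),.13),('blackbox nearbottom',(387,300),0),('blackbox topleft',(380,240),.11),('blackbox topR',(470,235),.11),('iron base',(357,272),0),('iron lowtip',(335,255),.08)):
    print(nm,ray('side',u,z))
print('scene green',ray('scene',(400,170),.1),ray('scene',(412,163),.13))
cv2.imwrite('pics/wrist0.png',cams.get_image('wrist'))
E
```

```text
1.0 [[-0.     0.253 -0.967]
 [-0.    -0.967 -0.253]
 [-1.     0.     0.   ]]
knob top side [ 0.4437 -0.128   0.121 ] scene [ 0.4444 -0.1171  0.121 ]
tin [ 0.4727 -0.0634  0.093 ]
redjar top [ 0.5259 -0.2504  0.08  ]
bluejar top [ 0.5892 -0.2696  0.07  ]
greenbox topleft [ 0.4851 -0.3321  0.13  ]
green topright [ 0.5985 -0.3525  0.13  ]
blackbox nearbottom [0.6214 0.0278 0.    ]
blackbox topleft [0.6189 0.0729 0.11  ]
blackbox topR [0.7875 0.0353 0.11  ]
iron base [0.6001 0.1286 0.    ]
iron lowtip [0.5375 0.0932 0.08  ]
scene green [ 0.4655 -0.2962  0.1   ] [ 0.432  -0.2925  0.13  ]
```

View pics/wrist0.png

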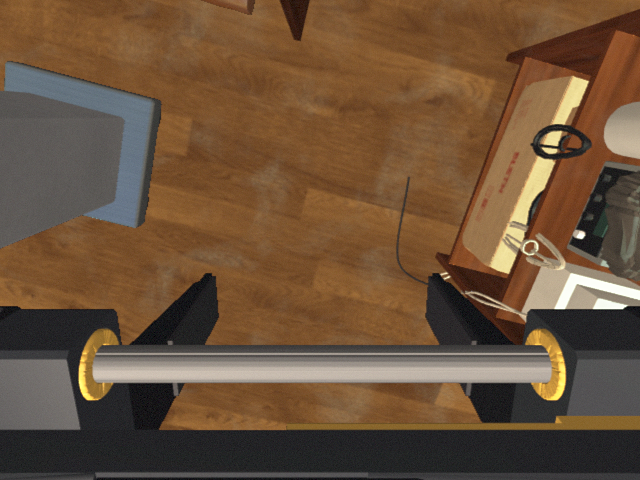

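play_rows(steps=[[0,0.85,1.4,0,0,0,1.4],[0,1.7,2.8,0,0,0,2.8],[0,2.55,4.2,0,0,0,4.2],[0,3.4,5.6,0,0,0,5.6],[0,4.25,7,0,0,0,7]], squeeze=40)

```text
clock: 1.47
tool_pos: [0.2649, -0.4279, 0.2923]
eef_rot: [0.641, 0.299, -0.641, 0.299]
ft_force: [0.6, -0.0, -0.3]
gripper_width: 0.0954
```

play_rows(steps=[[0,0.85,1.4,0,0,0,1.4],[0,1.7,2.8,0,0,0,2.8],[0,2.55,4.2,0,0,0,4.2],[0,3.4,5.6,0,0,0,5.6],[0,4.25,7,0,0,0,7]])

```text
clock: 1.88
tool_pos: [0.3712, -0.2529, 0.2925]
eef_rot: [0.521, 0.477, -0.521, 0.478]
ft_force: [0.5, -1.2, -0.4]
gripper_width: 0.0953
```

play_rows(steps=[[0,0.8,1.4,0,0,0,1.4],[0,1.6,2.8,0,0,0,1.4],[0,2.4,4.2,0,0,0,1.4],[0,3,5.1,0,0,0,1.4],[0,3,5.1,0,0,0,1.4]])

```text
clock: 2.3
tool_pos: [0.4474, -0.1239, 0.2925]
eef_rot: [0.492, 0.508, -0.491, 0.508]
ft_force: [-0.1, 0.0, 1.2]
gripper_width: 0.0949
```

```bash
python3 - <<'E'
from h import *
import cv2
s=readout.get_state();print({k:np.round(s[k],4) for k in ('clock','qpos','tool_pos','ft_force','gripper_width')})
cv2.imwrite('pics/wrist1.png',cams.get_image('wrist'))
for n in('wrist','side','scene'):
  if n!='wrist':cams.get_image(n)
  print(n,[(d['score'],d['location']) for d in cams.pinpoint('knob_center',n)],[(d['score'],d['location']) for d in cams.pinpoint('loose_screw',n)])
print(px('wrist',[.445,-.123,.121]))
E
```

```text
{'clock': np.float64(2.3), 'qpos': array([-4.1280e-01,  2.6260e-01,  1.9372e+00,  8.0000e-04,  9.4090e-01,
       -4.4590e-01]), 'tool_pos': array([ 0.4474, -0.1239,  0.2925]), 'ft_force': array([-0.1153,  0.0188,  1.2484]), 'gripper_width': np.float64(0.0949)}
wrist [(0.57, [0.4475, -0.1218, 0.1068])] [(0.75, [0.4479, -0.1259, 0.074])]
side [(0.93, [0.4472, -0.1246, 0.1046])] [(0.83, [0.442, -0.1231, 0.0731])]
scene [(0.49, [0.4472, -0.1275, 0.1092])] [(0.51, [0.4488, -0.124, 0.0773])]
[322.2, 229.1]
```

View pics/wrist1.png

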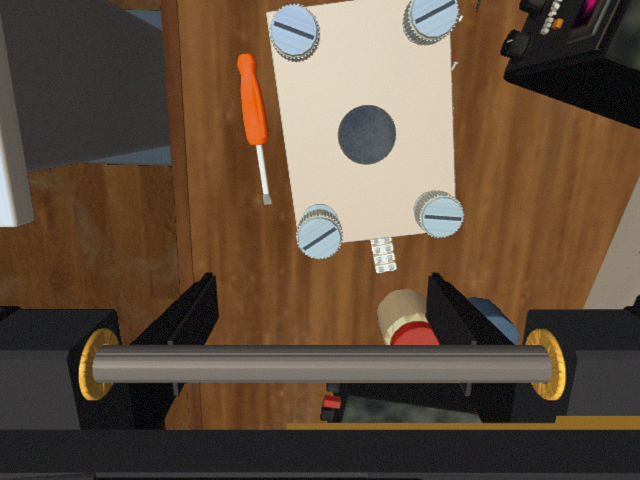

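The wrist view shows the raised knob with its top centre near (320,238), the tin at (367,134), and the three low knobs at (295,32), (432,17) and (440,215). I'll refine the knob's position from this view.

```bash
python3 - <<'E'
from h import *
import cv2
a=cv2.imread('pics/wrist1.png')[190:280,270:370]
cv2.imwrite('pics/crop1.png',cv2.resize(a,(600,540),interpolation=3))
i=cams.camera_info('wrist');print(-np.array(i['R']).T@np.array(i['t']))
for z in(.117,.121):print(ray('wrist',(320,238),z))
for nm,u in(('a',(295,33)),('b',(432,18)),('c',(441,216))):print(nm,ray('wrist',u,.104))
E
```

```text
[ 0.44291457 -0.05042999  0.38462355]
[ 0.4437 -0.1304  0.117 ]
[ 0.4437 -0.1292  0.121 ]
a [ 0.4247 -0.0006  0.104 ]
b [0.5097 0.0101 0.104 ]
c [ 0.5289 -0.1158  0.104 ]
```

View pics/crop1.png

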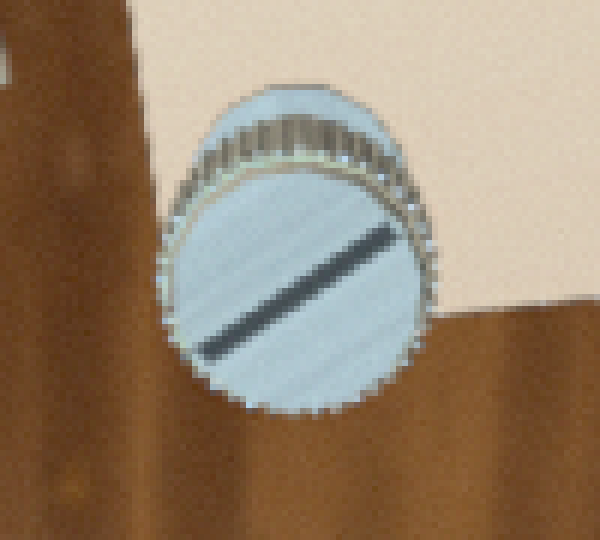

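play_rows(steps=[[100,-0.15,-0.16,-1,0,0,0],[100,-0.15,-0.16,-2,0,0,0],[100,-0.15,-0.16,-3,0,0,0],[100,-0.15,-0.16,-3,0,0,0]])

```text
clock: 3.08
tool_pos: [0.4405, -0.1312, 0.2141]
eef_rot: [0.492, 0.509, -0.494, 0.505]
ft_force: [0.5, 0.2, -1.1]
gripper_width: 0.0739
```

```bash
python3 - <<'E'
from h import *
import cv2
s=readout.get_state();print({k:np.round(s[k],4) for k in ('clock','tool_pos','ft_force','gripper_width')})
cv2.imwrite('pics/wrist2.png',cams.get_image('wrist'));cv2.imwrite('pics/side2.png',cams.get_image('side'))
print(px('wrist',[.4437,-.128,.121]))
E
```

```text
{'clock': np.float64(3.0833), 'tool_pos': array([ 0.4405, -0.1312,  0.2141]), 'ft_force': array([ 0.4888,  0.2458, -1.1454]), 'gripper_width': np.float64(0.0739)}
[326.9, 272.3]
```

View pics/wrist2.png

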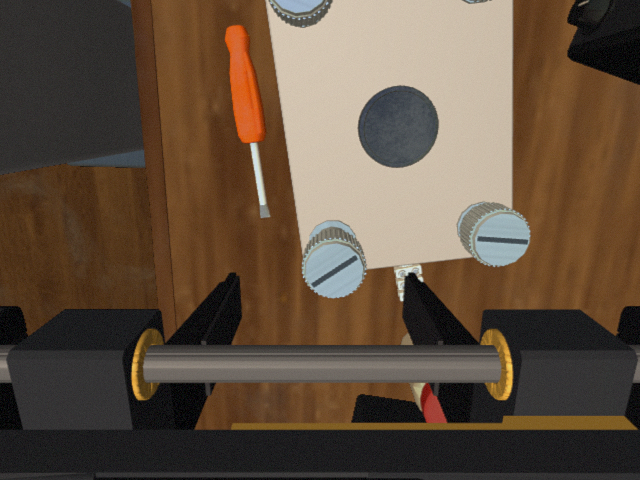

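View pics/side2.png

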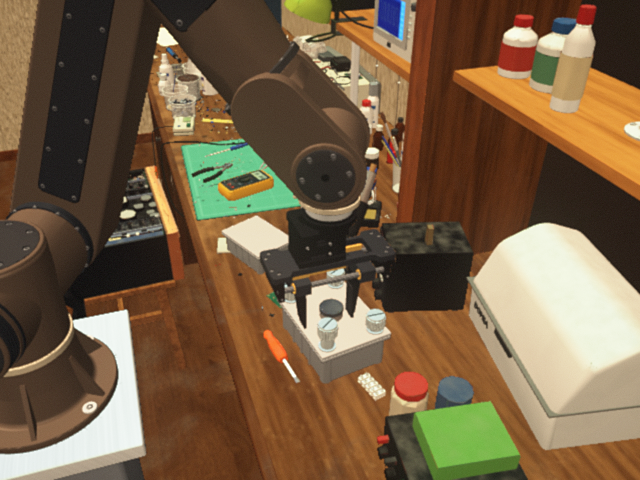

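```bash
python3 - <<'E'
from h import *
s=readout.get_state();print({k:np.round(s[k],4) for k in ('clock','qpos','tool_pos','ft_force','gripper_width')})
print(ray('wrist',(334,267),.121),ray('wrist',(502,240),.104), ray('wrist',(398,126),.093))
i=cams.camera_info('wrist');print(-np.array(i['R']).T@np.array(i['t']))
p=s['tool_pos']; 
for f in(.059,.078):print(px('side',p-[0,0,f]),px('side',[.4437,-.128,p[2]-f]))
E
```

```text
{'clock': np.float64(3.1833), 'qpos': array([-0.4327,  0.3682,  2.0332,  0.    ,  0.7415, -0.4611]), 'tool_pos': array([ 0.4419, -0.1315,  0.2174]), 'ft_force': array([-1.0881,  0.0948, -0.1437]), 'gripper_width': np.float64(0.0659)}
[ 0.4471 -0.1251  0.121 ] [ 0.5357 -0.1139  0.104 ] [ 0.4784 -0.0576  0.093 ]
[ 0.43948563 -0.05408524  0.30976244]
[327.9, 306.8] [328.2, 305.1]
[327.7, 316.5] [328.0, 314.8]
```

```bash
python3 - <<'E'
from h import *
import cv2
s=readout.get_state();im=cams.get_image('wrist');print(s['tool_pos'].round(4),readout.get_state()['tool_pos'].round(4))
cv2.imwrite('pics/crop3.png',cv2.resize(im[180:330,280:550],(800,444),interpolation=3))
cv2.imwrite('pics/w3.png',im)
# circle of knob: refine
g=im.astype(int);m=((g[...,0]>g[...,2]+8)).astype(np.uint8)
n,l,st,c=cv2.connectedComponentsWithStats(cv2.morphologyEx(m,cv2.MORPH_OPEN,np.ones((5,5),np.uint8)))
for k in range(1,n):
    if st[k,4]>500:print(st[k],c[k].round(1))
E
```

```text
[ 0.4419 -0.1315  0.2174] [ 0.4422 -0.1316  0.2181]
[ 362   91   52   60 1454] [382.6 113.6]
[ 87 150  56  14 550] [119.4 157.8]
[ 470  211   53   51 2125] [495.9 236.3]
[ 303  241   56   53 2376] [330.3 267. ]
```

View pics/crop3.png

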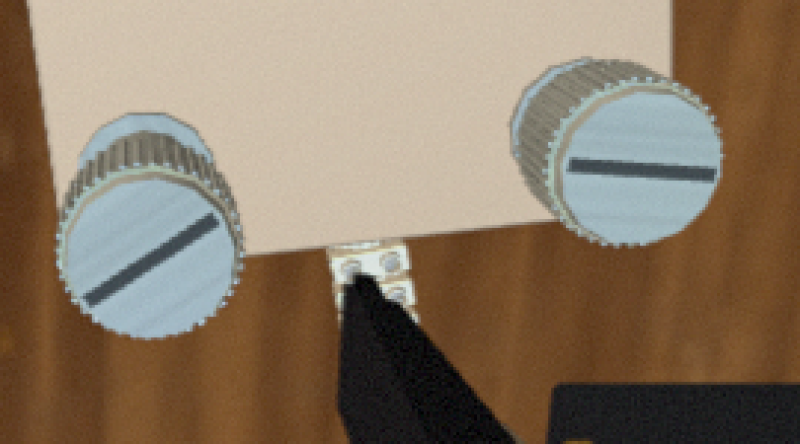

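```bash
python3 - <<'E'
from h import *
s=readout.get_state();print(s['tool_pos'].round(4))
print(ray('wrist',(330.4,266.4),.121),ray('wrist',(497,236.5),.104), ray('wrist',(330.4,266.4),.119))
E
```

```text
[ 0.4422 -0.1316  0.2181]
[ 0.4459 -0.1253  0.121 ] [ 0.5338 -0.1124  0.104 ] [ 0.4459 -0.126   0.119 ]
```

play_rows(steps=[[100,0.14,0.24,0,0,0,0],[100,0.14,0.24,-0.6,0,0,0],[100,0.14,0.24,-1.2,0,0,0],[100,0.14,0.24,-1.72,0,0,0],[100,0.14,0.24,-1.72,0,0,0]])

```text
clock: 3.65
tool_pos: [0.4455, -0.1248, 0.1738]
eef_rot: [0.493, 0.507, -0.493, 0.507]
ft_force: [0.3, -0.5, 0.0]
gripper_width: 0.058
```

play_rows(steps=[[100,0,0,0,0,0,0],[100,0,0,0,0,0,0]])

```text
clock: 3.82
tool_pos: [0.4459, -0.1252, 0.1754]
eef_rot: [0.493, 0.507, -0.492, 0.508]
ft_force: [0.7, 0.7, -0.5]
gripper_width: 0.0576
```

```bash
python3 - <<'E'
from h import *
import cv2
s=readout.get_state();im=cams.get_image('wrist');print(s['tool_pos'].round(4),s['ft_force'].round(2),s['gripper_width'])
sd=cams.get_image('side')[260:380,260:400]
cv2.imwrite('pics/c4.png',np.hstack([cv2.resize(im,(440,480))[:480],cv2.resize(sd,(360,480),interpolation=3)]))
print(px('wrist',[.4457,-.1255,.121]))
E
```

```text
[ 0.4459 -0.1252  0.1754] [ 0.75  0.66 -0.49] 0.05764726587188591
[322.4, 319.6]
```

View pics/c4.png

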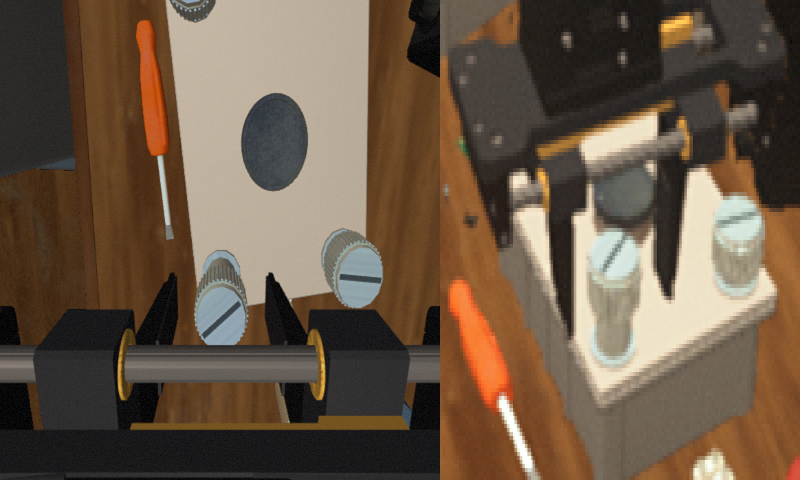

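play_rows(steps=[[200,0,0,0,0,0,0],[200,0,0,0,0,0,0],[200,0,0,0,0,0,0],[200,0,0,0,0,0,0],[200,0,0,0,0,0,0]], squeeze=15)

```text
clock: 4.33
tool_pos: [0.4457, -0.1252, 0.1744]
eef_rot: [0.493, 0.507, -0.493, 0.507]
ft_force: [1.3, 1.8, 1.9]
gripper_width: 0.0316
```

play_rows(steps=[[200,0,0,0,0,0,0],[200,0,0,0,0,0,0]])

```text
clock: 4.5
tool_pos: [0.4456, -0.1252, 0.1744]
eef_rot: [0.493, 0.507, -0.493, 0.507]
ft_force: [1.5, 0.3, 1.2]
gripper_width: 0.0313
```

play_rows(steps=[[230,0,0,0,0,0,0],[230,0,0,-0.08,0,0,0],[230,0,0,-0.16,0,0,0],[230,0,0,-0.2,0,0,0],[230,0,0,-0.2,0,0,0]], squeeze=45)

```text
clock: 4.92
tool_pos: [0.4457, -0.1252, 0.1691]
eef_rot: [0.493, 0.507, -0.493, 0.507]
ft_force: [3.6, 1.1, 2.0]
gripper_width: 0.0311
```

play_rows(steps=[[230,0,0,-0.04,0,0,0],[230,0,0,-0.04,0,0,0],[230,0,0,-0.04,0,0,0]])

```text
clock: 5.17
tool_pos: [0.4456, -0.1252, 0.1683]
eef_rot: [0.493, 0.507, -0.493, 0.507]
ft_force: [4.6, 0.5, 2.8]
gripper_width: 0.0314
```

play_rows(steps=[[230,0,0,-0.04,0,0,0],[230,0,0,-0.04,0,0,0],[230,0,0,-0.04,0,0,0]])

```text
clock: 5.42
tool_pos: [0.4456, -0.1252, 0.1676]
eef_rot: [0.493, 0.507, -0.493, 0.507]
ft_force: [3.9, 2.4, 7.5]
gripper_width: 0.0311
```

play_rows(steps=[[230,0,0,-0.02,0,0,0],[230,0,0,-0.02,0,0,0],[230,0,0,-0.02,0,0,0]])

```text
clock: 5.67
tool_pos: [0.4456, -0.1252, 0.1674]
eef_rot: [0.493, 0.507, -0.493, 0.508]
ft_force: [2.6, 2.0, 12.8]
gripper_width: 0.0312
```

play_rows(steps=[[230,0,0,0,0,0,1.2],[230,0,0,0,0,0,2.4],[230,0,0,0,0,0,2.4]])

```text
clock: 5.92
tool_pos: [0.4457, -0.1252, 0.1675]
eef_rot: [0.435, 0.557, -0.435, 0.558]
ft_force: [3.3, 3.8, 14.7]
gripper_width: 0.0312
```

play_rows(steps=[[230,0,0,0,0,0,1.2],[230,0,0,0,0,0,2.4],[230,0,0,0,0,0,2.4]])

```text
clock: 6.17
tool_pos: [0.4458, -0.1252, 0.1676]
eef_rot: [0.375, 0.599, -0.374, 0.6]
ft_force: [2.8, 3.9, 16.5]
gripper_width: 0.0313
```

play_rows(steps=[[230,0,0,0.01,0,0,1.2],[230,0,0,0.01,0,0,2.4],[230,0,0,0.01,0,0,2.4]])

```text
clock: 6.42
tool_pos: [0.4459, -0.1251, 0.1679]
eef_rot: [0.31, 0.635, -0.31, 0.636]
ft_force: [2.9, 4.1, 15.0]
gripper_width: 0.0311
```

play_rows(steps=[[230,0,0,0.01,0,0,1.2],[230,0,0,0.01,0,0,2.4],[230,0,0,0.01,0,0,2.4]])

```text
clock: 6.67
tool_pos: [0.446, -0.1251, 0.1681]
eef_rot: [0.242, 0.664, -0.242, 0.665]
ft_force: [4.8, 5.1, 15.4]
gripper_width: 0.0313
```

play_rows(steps=[[230,0.01,0.01,0.01,0,0,1.2],[230,0.02,0.02,0.01,0,0,2.4],[230,0.02,0.02,0.01,0,0,2.4]])

```text
clock: 6.92
tool_pos: [0.4462, -0.1248, 0.1682]
eef_rot: [0.171, 0.686, -0.171, 0.687]
ft_force: [2.6, 1.0, 15.3]
gripper_width: 0.0315
```

play_rows(steps=[[230,0.01,0.01,0.01,0,0,1.2],[230,0.01,0.01,0.01,0,0,2.4],[230,0.01,0.01,0.01,0,0,2.4]])

```text
clock: 7.17
tool_pos: [0.4463, -0.1247, 0.1684]
eef_rot: [0.098, 0.7, -0.098, 0.701]
ft_force: [0.5, -0.1, 13.2]
gripper_width: 0.0313
```

play_rows(steps=[[230,0,0,0.005,0,0,1.2],[230,0,0,0.005,0,0,2.4],[230,0,0,0.005,0,0,2.4]])

```text
clock: 7.42
tool_pos: [0.4463, -0.1246, 0.1683]
eef_rot: [0.024, 0.706, -0.025, 0.707]
ft_force: [2.5, -0.4, 10.6]
gripper_width: 0.0311
```

play_rows(steps=[[230,0,0,0,0,0,1.2],[230,0,0,0,0,0,2],[230,0,0,0,0,0,2]])

```text
clock: 7.67
tool_pos: [0.4463, -0.1245, 0.1681]
eef_rot: [-0.036, 0.706, 0.036, 0.706]
ft_force: [3.9, 0.5, 4.4]
gripper_width: 0.0313
```

play_rows(steps=[[230,0,0,-0.04,0,0,0],[230,0,0,-0.08,0,0,0],[230,0,0,-0.1,0,0,0],[230,0,0,-0.1,0,0,0]])

```text
clock: 8.0
tool_pos: [0.4463, -0.1245, 0.1653]
eef_rot: [-0.034, 0.706, 0.034, 0.706]
ft_force: [5.2, -0.3, 4.8]
gripper_width: 0.0309
```

The force stays at the spring's level while the tool goes down, so the screw has dropped. I'll follow it to the bottom of the drop.

play_rows(steps=[[230,0,0,-0.04,0,0,0],[230,0,0,-0.08,0,0,0],[230,0,0,-0.08,0,0,0],[230,0,0,-0.08,0,0,0]])

```text
clock: 8.33
tool_pos: [0.4463, -0.1245, 0.1634]
eef_rot: [-0.035, 0.706, 0.035, 0.706]
ft_force: [5.1, -0.0, 5.4]
gripper_width: 0.0314
```

play_rows(steps=[[230,0,0,-0.03,0,0,0],[230,0,0,-0.03,0,0,0],[230,0,0,-0.03,0,0,0]])

```text
clock: 8.58
tool_pos: [0.4463, -0.1245, 0.163]
eef_rot: [-0.035, 0.706, 0.035, 0.706]
ft_force: [2.5, 0.9, 10.8]
gripper_width: 0.0315
```

play_rows(steps=[[230,0,0,-0.005,0,0,-1.2],[230,0.01,0,-0.01,0,0,-2.4],[230,0.01,0,-0.012,0,0,-3.6],[230,0.01,0,-0.012,0,0,-3.6]])

```text
clock: 8.92
tool_pos: [0.4463, -0.1246, 0.1627]
eef_rot: [0.078, 0.703, -0.078, 0.703]
ft_force: [1.6, -1.8, 10.6]
gripper_width: 0.0312
```

play_rows(steps=[[230,0,0,-0.005,0,0,-1.4],[230,0,0,-0.01,0,0,-2.8],[230,0,0,-0.015,0,0,-4.2],[230,0,0,-0.02,0,0,-5.6],[230,0,0,-0.023,0,0,-7]])

```text
clock: 9.33
tool_pos: [0.4462, -0.1248, 0.1621]
eef_rot: [0.286, 0.647, -0.286, 0.647]
ft_force: [-0.1, -5.0, 11.3]
gripper_width: 0.031
```

play_rows(steps=[[230,0,-0.01,-0.005,0,0,-1.4],[230,0,-0.02,-0.01,0,0,-2.8],[230,0,-0.02,-0.015,0,0,-4.2],[230,0,-0.02,-0.02,0,0,-5.6],[230,0,-0.02,-0.023,0,0,-7]])

```text
clock: 9.75
tool_pos: [0.446, -0.125, 0.1615]
eef_rot: [0.467, 0.531, -0.467, 0.531]
ft_force: [-0.9, -2.3, 12.0]
gripper_width: 0.0311
```

play_rows(steps=[[230,0,0,-0.005,0,0,-1.4],[230,0,0,-0.01,0,0,-2.8],[230,0,0,-0.015,0,0,-4.2],[230,0,0,-0.02,0,0,-5.6],[230,0,0,-0.023,0,0,-7]])

```text
clock: 10.17
tool_pos: [0.4457, -0.125, 0.1609]
eef_rot: [-0.605, -0.366, 0.606, -0.366]
ft_force: [-1.7, -2.5, 12.8]
gripper_width: 0.0314
```

play_rows(steps=[[230,0,0,-0.005,0,0,-1.4],[230,0,0,-0.01,0,0,-2.8],[230,0,0,-0.015,0,0,-4.2],[230,0,0,-0.02,0,0,-5.6],[230,0,0,-0.021,0,0,-7]])

```text
clock: 10.58
tool_pos: [0.4455, -0.1248, 0.1603]
eef_rot: [-0.686, -0.167, 0.688, -0.167]
ft_force: [-2.2, -0.4, 13.1]
gripper_width: 0.0313
```

play_rows(steps=[[230,0,0,-0.005,0,0,-1.4],[230,0,0,-0.01,0,0,-2.8],[230,0,0,-0.015,0,0,-4.2],[230,0,0,-0.02,0,0,-5.6],[230,0,0,-0.021,0,0,-7]])

```text
clock: 11.0
tool_pos: [0.4454, -0.1245, 0.1597]
eef_rot: [-0.705, 0.047, 0.706, 0.048]
ft_force: [-1.0, 2.7, 12.6]
gripper_width: 0.031
```

```bash
python3 - <<'E'
from h import *
s=readout.get_state();print({k:np.round(s[k],4) for k in ('clock','qpos','tool_pos','ft_force','moment','gripper_width')})
E
```

```text
{'clock': np.float64(11.0), 'qpos': array([-4.1550e-01,  4.7040e-01,  2.0826e+00, -2.0000e-04,  5.9110e-01,
        1.2899e+00]), 'tool_pos': array([ 0.4454, -0.1245,  0.1597]), 'ft_force': array([-0.9865,  2.7304, 12.6215]), 'moment': array([0.6853, 0.1688, 0.0154]), 'gripper_width': np.float64(0.031)}
```

play_rows(steps=[[230,0,0,-0.005,0,0,-1.4],[230,0,0,-0.01,0,0,-2.8],[230,0,0,-0.015,0,0,-4.2],[230,0,0,-0.02,0,0,-5.6],[230,0,0,-0.021,0,0,-7]])

```text
clock: 11.42
tool_pos: [0.4456, -0.1243, 0.1592]
eef_rot: [-0.658, 0.257, 0.659, 0.258]
ft_force: [-0.3, 5.5, 11.8]
gripper_width: 0.0314
```

play_rows(steps=[[230,0,0,-0.005,0,0,-1.4],[230,0,0,-0.01,0,0,-2.8],[230,0,0,-0.015,0,0,-4.2],[230,0,0,-0.02,0,0,-5.4],[230,0,0,-0.02,0,0,-5.4]])

```text
clock: 11.83
tool_pos: [0.4458, -0.1243, 0.1587]
eef_rot: [-0.579, 0.404, 0.581, 0.404]
ft_force: [1.6, 6.6, 11.6]
gripper_width: 0.0313
```

```bash
python3 - <<'E'
from h import *
s=readout.get_state();print({k:np.round(s[k],4) for k in ('clock','qpos','tool_pos','ft_force','moment','gripper_width')})
E
```

```text
{'clock': np.float64(11.8333), 'qpos': array([-4.1490e-01,  4.7240e-01,  2.0831e+00,  1.0000e-03,  5.8790e-01,
        2.3726e+00]), 'tool_pos': array([ 0.4458, -0.1243,  0.1587]), 'ft_force': array([ 1.6493,  6.6028, 11.5702]), 'moment': array([ 1.3021, -0.4823, -0.041 ]), 'gripper_width': np.float64(0.0313)}
```

play_rows(steps=[[230,0,0,0.03,0,0,0],[130,0,0,0.03,0,0,0],[130,0,0,0.03,0,0,0],[130,0,0,0.03,0,0,0],[130,0,0,0.03,0,0,0]])

```text
clock: 12.25
tool_pos: [0.4459, -0.1248, 0.1589]
eef_rot: [-0.581, 0.402, 0.582, 0.402]
ft_force: [-0.5, -0.0, 0.6]
gripper_width: 0.046
```

play_rows(steps=[[130,0,0,0,0,0,0],[130,0,0,0,0,0,0]])

```text
clock: 12.42
tool_pos: [0.4462, -0.1249, 0.1591]
eef_rot: [-0.581, 0.402, 0.582, 0.402]
ft_force: [-0.4, -0.1, -0.2]
gripper_width: 0.0465
```

```bash
python3 - <<'E'
from h import *
import cv2
s=readout.get_state();print({k:np.round(s[k],4) for k in ('clock','tool_pos','ft_force','gripper_width')})
im=cams.get_image('wrist');sd=cams.get_image('side')[240:390,240:410]
cv2.imwrite('pics/c5.png',np.hstack([cv2.resize(im,(440,400)),cv2.resize(sd,(360,400),interpolation=3)]))
E
```

```text
{'clock': np.float64(12.4167), 'tool_pos': array([ 0.4462, -0.1249,  0.1591]), 'ft_force': array([-0.4372, -0.1413, -0.1609]), 'gripper_width': np.float64(0.0465)}
```

View pics/c5.png

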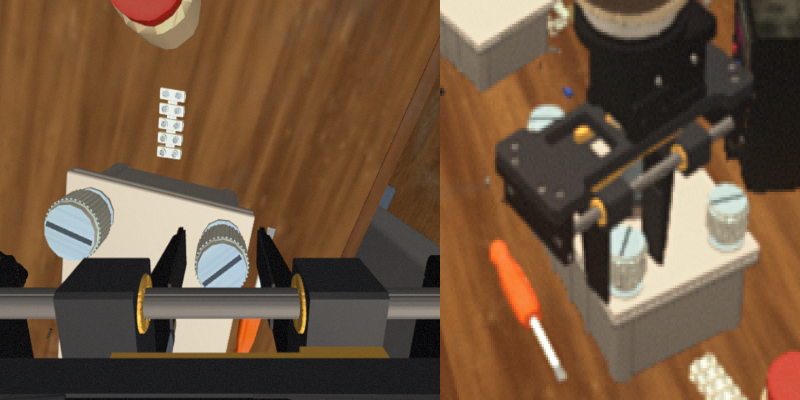

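With the fingers open, the knob stays down at about the height of its neighbours, centred between the fingers at (222,255) in the left picture. Next I'll turn the open hand back for a second grip.

play_rows(steps=[[130,0,0,0,0,0,1.4],[130,0,0,0,0,0,2.8],[130,0,0,0,0,0,4.2],[130,0,0,0,0,0,5.6],[130,0,0,0,0,0,7]])

```text
clock: 12.93
tool_pos: [0.4464, -0.1249, 0.1593]
eef_rot: [-0.676, 0.207, 0.676, 0.207]
ft_force: [0.4, -0.5, -0.6]
gripper_width: 0.0467
```

play_rows(steps=[[130,0,0,0,0,0,1.4],[130,0,0,0,0,0,2.8],[130,0,0,0,0,0,4.2],[130,0,0,0,0,0,5.6],[130,0,0,0,0,0,7]])

```text
clock: 13.35
tool_pos: [0.4464, -0.1249, 0.1593]
eef_rot: [-0.707, -0.006, 0.707, -0.006]
ft_force: [-0.4, -0.2, -0.0]
gripper_width: 0.0465
```

play_rows(steps=[[130,0,0,0,0,0,1.4],[130,0,0,0,0,0,2.8],[130,0,0,0,0,0,4.2],[130,0,0,0,0,0,5.6],[130,0,0,0,0,0,7]])

```text
clock: 13.77
tool_pos: [0.4464, -0.1249, 0.1593]
eef_rot: [-0.672, -0.219, 0.673, -0.219]
ft_force: [0.2, -0.7, 0.6]
gripper_width: 0.0469
```

play_rows(steps=[[130,0,0,0,0,0,0],[160,0,0,0,0,0,0],[200,0,0,0,0,0,0],[230,0,0,0,0,0,0],[230,0,0,0,0,0,0]], squeeze=30)

```text
clock: 14.18
tool_pos: [0.4462, -0.1247, 0.1593]
eef_rot: [-0.673, -0.216, 0.674, -0.216]
ft_force: [-1.4, 2.9, 2.6]
gripper_width: 0.0317
```

play_rows(steps=[[230,0,0,0,0,0,0],[230,0,0,0,0,0,0],[230,0,0,0,0,0,0]])

```text
clock: 14.43
tool_pos: [0.4462, -0.1247, 0.1593]
eef_rot: [-0.673, -0.217, 0.673, -0.216]
ft_force: [-2.2, 4.6, 3.4]
gripper_width: 0.0315
```

```bash
python3 - <<'E'
from h import *
s=readout.get_state();print({k:np.round(s[k],4) for k in ('clock','qpos','tool_pos','ft_force','moment','gripper_width')})
E
```

```text
{'clock': np.float64(14.4333), 'qpos': array([-4.1530e-01,  4.7160e-01,  2.0821e+00,  1.0000e-04,  5.8850e-01,
        5.3350e-01]), 'tool_pos': array([ 0.4462, -0.1247,  0.1593]), 'ft_force': array([-2.1945,  4.6245,  3.4396]), 'moment': array([ 0.7738,  0.2953, -0.022 ]), 'gripper_width': np.float64(0.0315)}
```

play_rows(steps=[[230,0,0.01,-0.01,0,0,-1.4],[230,0,0.01,-0.02,0,0,-2.8],[230,0,0.01,-0.03,0,0,-4.2],[230,0,0.01,-0.035,0,0,-5.6],[230,0,0.01,-0.04,0,0,-7]], squeeze=40)

```text
clock: 14.85
tool_pos: [0.4462, -0.1247, 0.1584]
eef_rot: [-0.707, -0.002, 0.707, -0.002]
ft_force: [-3.8, 1.8, 5.6]
gripper_width: 0.0312
```

play_rows(steps=[[230,0,0.01,-0.005,0,0,-1.4],[230,0,0.01,-0.01,0,0,-2.8],[230,0,0.01,-0.015,0,0,-4.2],[230,0,0.01,-0.02,0,0,-5.6],[230,0,0.01,-0.025,0,0,-7]])

```text
clock: 15.27
tool_pos: [0.4461, -0.1247, 0.1578]
eef_rot: [-0.675, 0.211, 0.675, 0.211]
ft_force: [-5.4, -0.9, 6.2]
gripper_width: 0.0315
```

play_rows(steps=[[230,-0.01,0,-0.005,0,0,-1.4],[230,-0.02,0,-0.01,0,0,-2.8],[230,-0.02,0,-0.015,0,0,-4.2],[230,-0.02,0,-0.02,0,0,-5.6],[230,-0.02,0,-0.025,0,0,-7]])

```text
clock: 15.68
tool_pos: [0.4458, -0.1247, 0.1572]
eef_rot: [0.58, -0.404, -0.58, -0.404]
ft_force: [-3.4, -0.6, 5.9]
gripper_width: 0.0311
```

play_rows(steps=[[230,0,0,0,0,0,0],[230,0,0,0,0,0,0],[230,0,0,0,0,0,0]])

```text
clock: 15.93
tool_pos: [0.4459, -0.1247, 0.1573]
eef_rot: [0.582, -0.402, -0.581, -0.402]
ft_force: [-3.3, -0.6, 4.8]
gripper_width: 0.031
```

```bash
python3 - <<'E'
from h import *
import cv2
s=readout.get_state();print({k:np.round(s[k],4) for k in ('clock','qpos','tool_pos','ft_force','gripper_width')})
im=cams.get_image('wrist');
for n in('side','wrist'):
  if n=='side':sd=cams.get_image(n)
  print(n,[(d['score'],d['location']) for d in cams.pinpoint('knob_center',n)])
  for nm in('tin','driver','terminals','board'):print(nm,[(d['score'],d['location']) for d in cams.pinpoint(nm,n)][:1])
i=1;cv2.imwrite('pics/c6.png',np.hstack([cv2.resize(im,(440,400)),cv2.resize(sd[240:390,240:410],(360,400),interpolation=3)]))
cv2.imwrite('pics/w6.png',im)
E
```

```text
{'clock': np.float64(15.9333), 'qpos': array([-4.1530e-01,  4.7490e-01,  2.0847e+00, -8.0000e-04,  5.8180e-01,
        2.3666e+00]), 'tool_pos': array([ 0.4459, -0.1247,  0.1573]), 'ft_force': array([-3.3479, -0.6383,  4.798 ]), 'gripper_width': np.float64(0.031)}
side [(0.76, [0.4438, -0.1233, 0.0877])]
tin []
driver [(0.86, [0.3914, -0.0667, -0.0004])]
terminals []
board []
wrist [(0.74, [0.4437, -0.1221, 0.0928]), (0.48, [0.5049, -0.1663, -0.0008])]
tin []
driver []
terminals [(0.76, [0.5046, -0.1673, -0.0011])]
board []
```

View pics/c6.png

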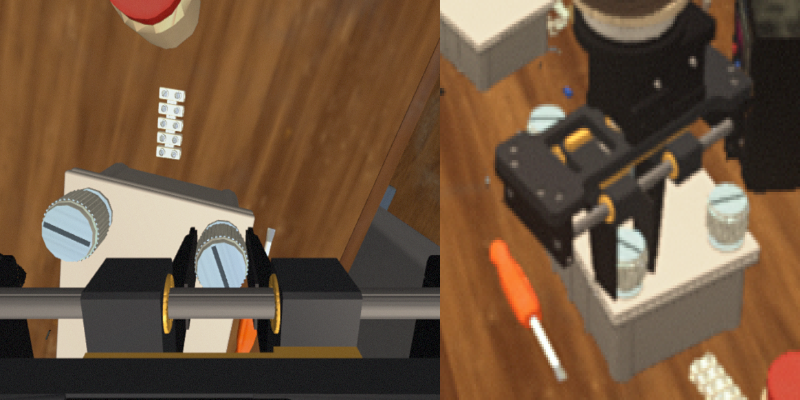

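```bash
python3 - <<'E'
from h import *
s=readout.get_state();print(s['clock'],s['tool_pos'].round(4),s['ft_force'].round(1),s['gripper_width'])
print(bot.sign_off())
E
```

```text
16.5333 [ 0.4458 -0.1247  0.1573] [-3.8 -0.4  6.7] 0.03142142003173033
the job is handed in; nothing more can be done
None
```

I pressed the raised screw down, turned it back until it dropped into its thread, then turned it forward one full turn. I handed the job in at about 16.5 s, still gripping the knob. No verdict came back, and I can't read the screw's joints directly, so the depths below are worked out from the tool height.

- **Press:** I took the near corner screw of the larger box and pressed until the force rose to about 13 N, roughly 7 mm down.
- **Drop:** Turning backward, the force fell to the spring's level somewhere between about 84° and 94°. The tool then followed the knob down to about 11 mm, where it met a stop.
- **Forward turn:** I turned about 255° forward and let go once, because the last joint's range is limited. The knob stayed down, and I regripped and turned about 105° more.

**Last checks:**
- **Depth:** The tool is 5.7 mm lower than at the drop, which puts the screw at about 16.5 to 17 mm. The allowed range is 15.0 to 18.2 mm.
- **Slot:** The driver slot turned about as far as the hand during the last part, so the grip did not visibly slip.
- **Height and grip:** The knob looks level with its neighbours. The fingers stand at 31 mm on the 32 mm knob with the squeeze set to 40 N.
- **Things round the box:** The driver and terminals were found within about 5 mm of their starting places. The tin and board were hidden by the gripper or out of view in the last pictures, so I didn't confirm those two. I didn't recheck the meter or spool either, but the arm went nowhere near them.
- **Disagreement:** The side camera put the knob's centre 5 mm lower than the wrist camera did (0.088 m against 0.093 m). I relied on the wrist view and the tool height.

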